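Shake the bubbles out of a pot on the plaster vibrator

ROBOT

A 7-joint arm with a two-finger parallel gripper is mounted at the origin on the work surface. World frame = base frame: x ahead of the robot, y to its left, z up, the work surface at z = 0. Lengths are in m, angles in rad, forces in N, time in s.
With the tool pointing down it reaches from about 0.4 to 0.925 m from the base axis. Payload 4.1 kg.
Tool frame: the origin (TCP) lies at the very end of the fingers, on their centre line; the grasp point (between the pads) lies 19 mm behind it; z points along the fingers, y is the line along which they close (so a half turn about z gives the same grasp; the last joint's range is limited). The gripper opens to 85 mm and grips with 20 to 120 N. Pads are 22 mm wide; open, the fingers measure 114 mm over their backs; the gripper's body (76 mm by 85 mm) begins 54 mm behind the grasp point. The pads swing forward as they close: fully open they stand 13 mm farther back than shut.
Start: joints at [1.19, 0.398, 0.045, 1.537, -0.019, 1.207, -0.051], TCP at [0.181, -0.624, 0.231] pointing down, gripper open.
Joint ranges: [-2.82, 2.82], [-0.49, 2.23], [-1.37, 1.46], [0, 2.46], [-1.36, 4.5], [0.23, 2], [-2.94, 2.94]. Speed limits (rad/s): [2.57, 2.57, 3.14, 3.14, 3.14, 3.14, 3.14].

INTERFACE

Orientations are given as a rotation vector (axis times angle).
In Python, from workcell import readout, vision, robot gives the robot as it stands. The module is installed in compiled form; this text tells all that it offers.
- The arm moves only by the shell command python3 -m pendant 'ROWS' [FORCE]. ROWS is JSON, one flat list of numbers, 7 for each row, row after row: the shift along the tool's x, y, z each as a share of 0.4 m, from -1 to 1, then the turn, a rotation vector about the tool's x, y, z each as a share of 30 degrees, from -1 to 1, then the opening, from 0 (shut) to 1 (fully open). A call has 1 to 10 rows; each row is the pose to reach, as a shift and turn from the pose commanded when the call began, along the tool's axes at that moment; what a row does not reach only later rows make up. A row lasts 1/12 s, in which the tool goes at most 41.7 mm and 7.16 degrees, less where a joint would pass 70% of its speed; a pose out of reach is approached as far as the arm can. A call with a number of a shift or a turn outside -1 to 1 is refused whole. A call with a gripper value outside its range is refused whole. The fingers move at their own pace and stop on an object; FORCE is the grip in N (left out, the last holds). Time passes only in rows, so rows that repeat a pose let the fingers close. It gives the time, the measured TCP pose, the force, the opening and the grip force at its end, in the units of the state.
- readout.sense(): the state, without advancing time (a new reading comes with each control period).
- vision.snapshot(name): name is "scene" or "top" or "wrist"; returns (picture, depth): 400x640x3 uint8, blue, green, red; 400x640 float32, m along the optical axis (not along the pixel's ray), 0 where there is no reading.
- vision.calibration(name): a dict with "intrinsics" (3x3 intrinsics, pixels), "distortion" ([k1, k2, p1, p2, k3] as OpenCV has them; the pictures are not rectified), "rvec" (rotation vector, rad) and "tvec" (3), from world to camera coordinates, as OpenCV has them. Camera axes: x right, y down, z forward; pixel columns grow to the right and rows downward; lengths in m; the calibration is good to about 2 mm. A picture is of the moment at which its call begins: read the wrist's pose just before it. calibration takes no time and is no camera call; for the wrist camera it gives the pose at the moment of the call.
- robot.finish_job(): hands the job in; it is judged then, once.
The state is a dict: "time_s": time; "joint_pos": joint angles; "dq": joint speeds; "effort": joint torques, N m; "ee_pos": TCP position; "eef_rot": TCP orientation; "force": force on the tool from outside, world axes, zero at the start; "torque": the same for the moment, N m; "opening": opening from 0.0 (shut) to 1.0 (fully open); "grasp_force": force on a finger pad.
Only numpy, scipy, OpenCV 4.12 (cv2) and the standard library are available. Lean on these libraries where they do the work, as an engineer would, in place of code of your own. Each camera call takes 0.05 s, during which the arm holds its last target. There are 200 camera calls.

TASK

Set the mixing pot (the one with the knob on its lid) gently down, upright, inside the circle marked on the vibrator's rubber plate and let go of it. Then press three of the vibrator's keys fully down, one at a time and letting each spring back before the next: first the round key, then the bar-shaped key, last the triangular start key. Do not press any key before the pot stands in place, never press the square stop key, and leave the jar, the plaster cast and the bowl where they are.

Things in the scene. Friction and masses are not known exactly. Their poses are not given: they have to be found in the camera images.
- vibrator: plaster vibrator: white box 170 (x) x 320 (y) x 55 mm high, fixed to the bench. Origin: centre of its underside; z up. On its +y half a black rubber plate, 136 x 136 mm on a bellows, top 87 mm above the bench; on its -y half a dark panel with four white spring keys, 2 x 2, 66 mm between centres. They differ in shape only; which key is in which place varies.
- plate_mid (a point): centre of the rubber plate, on its top face (75 mm from the vibrator's origin along its +y); axes as the vibrator. A white circle of 43 mm radius is marked around it, flush.
- pot: closed mixing pot, standing upright and loose on the bench: grey, round, 62 mm across, with an aluminium lid 66 mm across whose top is 60 mm above the foot, and on the lid an upright round black knob, 28 mm across and 28 mm high (top 88 mm above the foot). Origin: centre of its foot; z up. About 0.35 kg. Pick it up by the knob from above.
- jar: bystander: amber glass jar with a flat white lid and no knob, 60 mm across, 85 mm high, near the pot (either may be the nearer to the robot). Origin: centre of its foot.
- cast: bystander: plaster tooth cast, 66 x 62 x 28 mm, lying in a reddish-brown tray 260 x 200 x 28 mm to the robot's right. Origin: centre of its underside.
- bowl: bystander: green mixing bowl, 116 mm across, 62 mm high, beyond the vibrator. Origin: centre of its foot.
- key_round (a joint): how far the round key is pressed down: 0 up, 0.006 m at its stop; it springs back (about 4 N at the stop).
- key_round_top (a point): centre of the top face of the round key, 32 mm across; 71 mm above the bench and 11 mm above its dark frame when up; axes as the vibrator.
- key_bar (a joint): how far the bar-shaped key is pressed down: 0 up, 0.006 m at its stop; it springs back (about 4 N at the stop).
- key_bar_top (a point): centre of the top face of the bar-shaped key, 17 x 46 mm, long side along the vibrator's y; 71 mm above the bench and 11 mm above its dark frame when up; axes as the vibrator.
- key_triangle (a joint): how far the triangular key is pressed down: 0 up, 0.006 m at its stop; it springs back (about 4 N at the stop).
- key_triangle_top (a point): centre of the top face of the triangular key (equal sides of 42 mm, a corner pointing to the vibrator's -y, like a play sign); 71 mm above the bench and 11 mm above its dark frame when up; axes as the vibrator.
- key_square (a joint): how far the square key is pressed down: 0 up, 0.006 m at its stop; it springs back (about 4 N at the stop).
- key_square_top (a point): centre of the top face of the square key, 30 x 30 mm (stop); 71 mm above the bench and 11 mm above its dark frame when up; axes as the vibrator.
There are look-alikes about, which are no part of the job. What is shaped like the pot but purple is not meant.

How it is judged:
By the outcome, as a careful person would: the job done as asked, in the order asked, and still so for the second after the job is handed in, with the robot touching nothing.
It also fails if it takes over 54 s, if anything falls off the work surface, if the arm or the gripper's body presses on something with over 40 N, if the wrist force passes 120 N, or if a joint passes its speed limit or range.

## Working session

There is one attempt and no reset: what is moved stays moved. The work goes in short steps, Python scripts to look and compute and a shell command to move; the robot and the scene stay as the last step left them, time stands still between calls to the robot, and variables do not carry over. Pictures are saved under pics/ and viewed, at most 10 in all, crops included, and the job is handed in when it is done.

```bash
mkdir -p pics
cat > h.py <<'E'
import numpy as np, cv2
from workcell import readout, vision, robot
def cal(n):
    c=vision.calibration(n); K=np.array(c["intrinsics"],float);d=np.array(c["distortion"],float)
    R=cv2.Rodrigues(np.array(c["rvec"],float))[0];t=np.array(c["tvec"],float).ravel()
    return K,d,R,t
def ray(c,uv):
    K,d,R,t=c; p=cv2.undistortPoints(np.array([[uv]],float),K,d).ravel()
    return -R.T@t, R.T@np.array([p[0],p[1],1.])
def at_z(c,uv,z):
    o,r=ray(c,uv); return o+r*(z-o[2])/r[2]
def at_d(c,uv,D):
    o,r=ray(c,uv); return o+r*D
def tri(a,ua,b,ub):
    o1,r1=ray(a,ua);o2,r2=ray(b,ub)
    s=np.linalg.lstsq(np.c_[r1,-r2],o2-o1,rcond=None)[0]
    p,q=o1+s[0]*r1,o2+s[1]*r2; return (p+q)/2,np.linalg.norm(p-q)
def proj(c,P):
    K,d,R,t=c; return cv2.projectPoints(np.array(P,float).reshape(-1,3),R,t,K,d)[0].reshape(-1,2)
def snap(n,save=None):
    c=cal(n); im,D=vision.snapshot(n)
    if save: cv2.imwrite(f"pics/{save}.png",im); np.savez(f"pics/{save}.npz",im=im,D=D,K=c[0],d=c[1],R=c[2],t=c[3])
    return c,im,D
def load(s):
    z=np.load(f"pics/{s}.npz"); return (z['K'],z['d'],z['R'],z['t']),z['im'],z['D']
def rows(P,rot=None):
    s=readout.sense(); R0=cv2.Rodrigues(np.array(s["eef_rot"],float))[0]
    return R0.T@(np.array(P)-s["ee_pos"])/0.4
E
python3 - <<'E'
from h import *
s=readout.sense(); print({k:np.round(v,3) for k,v in s.items()})
print(cv2.Rodrigues(np.array(s["eef_rot"]))[0].round(3))
for n in("top","scene"): c,im,D=snap(n,n+"0"); print(n,(-c[2].T@c[3]).round(3))
E
```

```text
{'time_s': np.float64(0.0), 'joint_pos': array([ 1.19 ,  0.399,  0.045,  1.538, -0.019,  1.207, -0.051]), 'dq': array([-0.   , -0.   , -0.   ,  0.002, -0.001, -0.001,  0.001]), 'effort': array([-1.0000e-03, -4.7512e+01,  1.3640e+00, -2.5422e+01,  1.2000e-02,
        1.0000e-02,  0.0000e+00]), 'ee_pos': array([ 0.181, -0.624,  0.23 ]), 'eef_rot': array([-3.109e+00, -4.410e-01,  1.000e-03]), 'force': array([0.303, 0.521, 0.898]), 'torque': array([ 0.027, -0.005, -0.004]), 'grasp_force': np.float64(0.0), 'opening': np.float64(0.998)}
[[ 0.961  0.278 -0.001]
 [ 0.278 -0.961  0.002]
 [-0.    -0.002 -1.   ]]
top [ 0.415 -0.063  1.443]
scene [1.292 0.183 1.269]
```

View pics/top0.png

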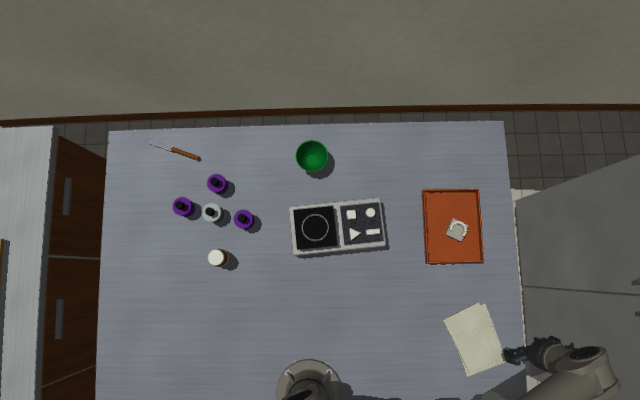

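View pics/scene0.png

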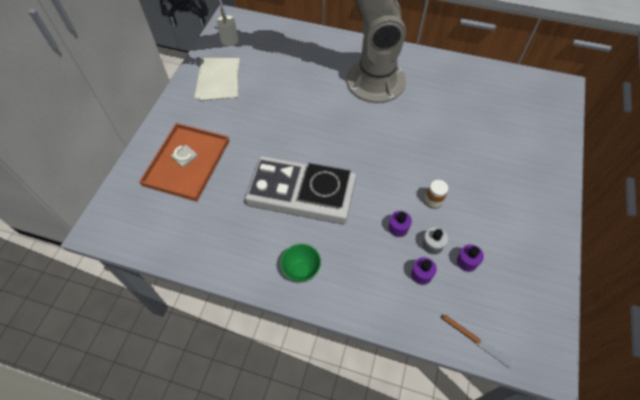

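Top view: the grey pot is at (212,212), with purple look-alikes at (217,184), (183,207) and (244,219) and the jar at (218,258). The plate circle is at (315,227). Keys: square (351,214), round (370,212), triangle (355,233), bar (373,232). The scene view agrees, with the pot at (434,240).

Run:
```python
from h import *
c,im,D=load("top0"); c2,im2,D2=load("scene0")
for n,uv,z in [("pot",(212,211),.06),("p1",(217,183),.06),("p2",(183,206),.06),("p3",(244,219),.06),("jar",(217,258),.085),("plate",(315,227),.087),("sq",(351,214),.071),("rd",(370,212),.071),("tri",(355,233),.071),("bar",(373,232),.071),("bowl",(312,156),.06)]:
    print(n,at_z(c,uv,z).round(3),at_d(c,uv,D[uv[1],uv[0]]).round(3))
print(tri(c,(315,227),c2,(325,184)),tri(c,(212,211),c2,(435,238)))
a=cv2.resize(im[165:275,165:395],None,fx=3.4,fy=3.4,interpolation=cv2.INTER_CUBIC)
cv2.imwrite("pics/crop1.png",a)
```

```text
pot [0.62  0.323 0.06 ] [0.615 0.315 0.09 ]
p1 [0.718 0.308 0.06 ] [0.714 0.302 0.081]
p2 [0.64  0.426 0.06 ] [0.636 0.419 0.08 ]
p3 [0.589 0.211 0.06 ] [0.585 0.205 0.095]
jar [0.457 0.297 0.085] [0.457 0.297 0.084]
plate [ 0.553 -0.033  0.087] [ 0.553 -0.033  0.084]
sq [ 0.596 -0.156  0.071] [ 0.596 -0.156  0.072]
rd [ 0.601 -0.221  0.071] [ 0.602 -0.222  0.062]
tri [ 0.531 -0.167  0.071] [ 0.531 -0.167  0.073]
bar [ 0.533 -0.228  0.071] [ 0.533 -0.228  0.072]
bowl [ 0.806 -0.027  0.06 ] [ 0.822 -0.026  0.005]
(array([ 0.55320021, -0.03137781,  0.08111308]), np.float64(0.002966273895108292)) (array([0.62055747, 0.3258526 , 0.05307361]), np.float64(0.0010538958551228798))
```

View pics/crop1.png

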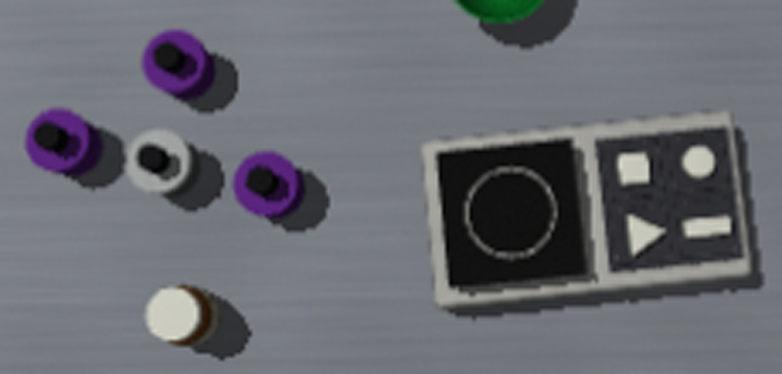

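Crop: the four purple and grey pots and the jar are clearly separate. On the panel, square and round are farther from the robot, triangle and bar nearer. Now moving toward the vibrator.

```bash
python3 -m pendant '[0.78,-0.43,-0.25,0,0,-1,1, 0.78,-0.43,-0.25,0,0,-1,1, 0.78,-0.43,-0.25,0,0,-1,1, 0.78,-0.43,-0.25,0,0,-1,1, 0.78,-0.43,-0.25,0,0,-1,1, 0.78,-0.43,-0.25,0,0,-1,1, 0.78,-0.43,-0.25,0,0,-1,1, 0.78,-0.43,-0.25,0,0,-1,1, 0.78,-0.43,-0.25,0,0,-1,1, 0.78,-0.43,-0.25,0,0,-1,1]'
python3 - <<'E'
from h import *
s=readout.sense();print(np.round(s["joint_pos"],2))
print(rows([.50,-.11,.36]).round(3), cv2.Rodrigues(np.array(s["eef_rot"]))[0].round(3))
c=cal("wrist"); print((-c[2].T@c[3]).round(3), c[2][2].round(2))
E
```

```text
time_s: 0.93
ee_pos: [0.4404, -0.3644, 0.3335]
eef_rot: [2.881, 1.252, 0.012]
force: [0.8, 1.3, -0.1]
opening: 1.001
grasp_force: 0.0
[ 0.81  0.2  -0.23  1.58  0.04  1.36 -0.17]
[ 0.567 -0.325 -0.064] [[ 0.682  0.731  0.007]
 [ 0.731 -0.682  0.002]
 [ 0.007  0.004 -1.   ]]
[ 0.496 -0.305  0.478] [-0.21 -0.23 -0.95]
```

```bash
python3 -m pendant '[0.54,-0.30,-0.06,0,0,-1,1, 0.54,-0.30,-0.06,0,0,-1,1, 0.54,-0.30,-0.06,0,0,-1,1, 0.54,-0.30,-0.06,0,0,-1,1, 0.54,-0.30,-0.06,0,0,-1,1, 0.54,-0.30,-0.06,0,0,-1,1, 0.54,-0.30,-0.06,0,0,-1,1, 0.54,-0.30,-0.06,0,0,-1,1]'
python3 - <<'E'
from h import *
s=readout.sense();print(np.round(s["joint_pos"],2))
c,im,D=snap("wrist","w1"); print((-c[2].T@c[3]).round(3))
print(rows([.62,.24,.30]).round(3), cv2.Rodrigues(np.array(s["eef_rot"]))[0].round(3))
E
```

```text
time_s: 1.6
ee_pos: [0.4962, -0.1307, 0.3554]
eef_rot: [2.467, 1.945, 0.0]
force: [0.2, -0.6, 1.3]
opening: 1.002
grasp_force: 0.0
[ 0.59  0.1  -0.45  1.66  0.04  1.4  -0.1 ]
[ 0.517 -0.052  0.499]
[0.981 0.08  0.136] [[ 0.233  0.972  0.   ]
 [ 0.972 -0.233 -0.   ]
 [-0.     0.    -1.   ]]
```

View pics/w1.png

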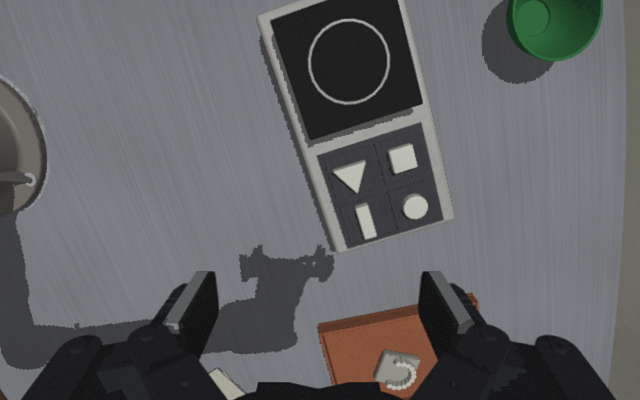

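Wrist view: circle centre near (349,61), square key (403,158), round (415,207), triangle (350,177), bar (366,221).

```bash
python3 - <<'E'
from h import *
c,im,D=load("w1")
hsv=cv2.cvtColor(im,cv2.COLOR_BGR2HSV)
m=((hsv[...,2]>150)&(hsv[...,1]<60)).astype(np.uint8)
n,l,st,ce=cv2.connectedComponentsWithStats(m)
for i in range(1,n):
    x,y,w,h,a=st[i]
    if a>200 and 260<ce[i][0]<460 and ce[i][1]<260:
        u=ce[i] if w<60 else cv2.fitEllipse(np.argwhere(l==i)[:,::-1].astype(np.float32))[0]
        dz=D[int(u[1])-2:int(u[1])+3,int(u[0])-2:int(u[0])+3]
        print((x,y,w,h,a),np.round(u,1),at_z(c,u,.071 if w<60 else .087).round(4),at_d(c,u,np.median(dz)).round(4))
E
python3 -m pendant '[0.90,0.08,0.14,0,0,-1,1, 0.90,0.08,0.14,0,0,-1,1, 0.90,0.08,0.14,0,0,-1,1, 0.90,0.08,0.14,0,0,-1,1, 0.90,0.08,0.14,0,0,-1,1, 0.90,0.08,0.14,0,0,-1,1, 0.90,0.08,0.14,0,0,-1,1, 0.90,0.08,0.14,0,0,-1,1, 0.90,0.08,0.14,0,0,-1,1, 0.90,0.08,0.14,0,0,-1,1]'
python3 - <<'E'
from h import *
s=readout.sense();print(np.round(s["joint_pos"],2))
c,im,D=snap("wrist","w2"); print((-c[2].T@c[3]).round(3))
print(cv2.Rodrigues(np.array(s["eef_rot"]))[0].round(3))
E
```

```text
(np.int32(260), np.int32(0), np.int32(193), np.int32(252), np.int32(4182)) [355.9  97. ] [ 0.556  -0.0715  0.087 ] [ 0.5558 -0.0715  0.0884]
(np.int32(390), np.int32(145), np.int32(27), np.int32(28), np.int32(539)) [403.1 158.5] [ 0.5994 -0.1568  0.071 ] [ 0.599  -0.1563  0.0728]
(np.int32(334), np.int32(162), np.int32(31), np.int32(30), np.int32(460)) [351.6 174.9] [ 0.5334 -0.1624  0.071 ] [ 0.5333 -0.1619  0.0731]
(np.int32(404), np.int32(196), np.int32(24), np.int32(23), np.int32(419)) [415.5 207.1] [ 0.6048 -0.2229  0.071 ] [ 0.6045 -0.2224  0.0722]
(np.int32(356), np.int32(205), np.int32(20), np.int32(34), np.int32(379)) [365.9 221.8] [ 0.5388 -0.2278  0.071 ] [ 0.5387 -0.227   0.0728]
time_s: 2.48
ee_pos: [0.6125, 0.2143, 0.2962]
eef_rot: [-1.875, -2.513, -0.002]
force: [-1.1, -0.3, 0.1]
opening: 1.004
grasp_force: 0.0
[ 0.08  0.42 -0.68  1.43  0.26  1.38 -0.32]
[0.592 0.291 0.441]
[[-0.285  0.959 -0.004]
 [ 0.959  0.285  0.004]
 [ 0.005 -0.003 -1.   ]]
```

View pics/w2.png

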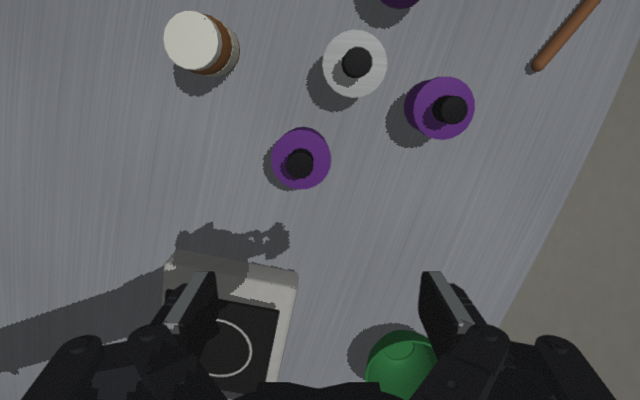

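Wrist view 2: grey pot lid centre at about (355,63) with knob at (357,62), purple ones at (301,158), (440,107) and the top edge, jar at (192,42).

Run:
```python
from h import *
c,im,D=load("w1")
g=cv2.cvtColor(im,cv2.COLOR_BGR2GRAY)
yy,xx=np.mgrid[:400,:640]; r=np.hypot(xx-349,yy-61)
p=np.argwhere((g>90)&(r>30)&(r<50))[:,::-1].astype(np.float32)
e=cv2.fitEllipse(p); e1=e; print(e,at_z(c,e[0],.087).round(4),at_d(c,e[0],D[int(e[0][1]),int(e[0][0])]).round(4))
a,im,D=load("w2"); hsv=cv2.cvtColor(im,cv2.COLOR_BGR2HSV)
r=np.hypot(xx-355,yy-63)
k=(hsv[...,2]<75)&(r<24); ke=cv2.minEnclosingCircle(np.argwhere(k)[:,::-1].astype(np.float32))
l=((hsv[...,2]>115)&(hsv[...,1]<40)&(r<38)).astype(np.uint8); ls=max(cv2.findContours(l,0,1)[0],key=cv2.contourArea); le=cv2.fitEllipse(cv2.convexHull(ls))
print(ke,le); print("lid",at_z(a,le[0],.06).round(4),"knobtop",at_z(a,ke[0],.088).round(4))
d=D[int(ke[0][1]),int(ke[0][0])];print("knob d",at_d(a,ke[0],d).round(4))
tp,_,_=load("top0"); sc,_,_=load("scene0")
print("tri lid",tri(a,le[0],tp,(165+159.5/3.4,165+161/3.4)), "tri plate",tri(c,e1[0],tp,(165+510/3.4,165+212/3.4)))
s=readout.sense(); print(rows([.617,.319,.2]).round(3))
```

```text
((348.56072998046875, 61.13700866699219), (79.21196746826172, 83.25643920898438), 9.179150581359863) [ 0.556  -0.0323  0.087 ] [ 0.5559 -0.0324  0.0888]
((355.6580505371094, 62.58174514770508), 16.32590103149414) ((356.0877990722656, 61.92344665527344), (71.77850341796875, 76.5223388671875), 135.52804565429688)
lid [0.6199 0.3283 0.06  ] knobtop [0.6176 0.3249 0.088 ]
knob d [0.6176 0.3249 0.0881]
tri lid (array([0.62082325, 0.33183937, 0.02868266]), np.float64(0.002984325281716469)) tri plate (array([ 0.55495255, -0.03225216,  0.07645708]), np.float64(0.004215895676174197))
[0.257 0.088 0.242]
```

```bash
cat >> h.py <<'E'
def cloud(c,D):
    K,d,R,t=c; v,u=np.mgrid[:400,:640]; uv=np.stack([u,v],-1).reshape(-1,1,2).astype(float)
    p=cv2.undistortPoints(uv,K,d).reshape(400,640,2); X=np.dstack([p,np.ones((400,640))])*D[...,None]
    return (X-t)@R
E
python3 - <<'E'
from h import *
a,im,D=load("w2"); P=cloud(a,D); ok=(D>0)&(np.hypot(P[...,0]-.618,P[...,1]-.324)<.05)
for lo,hi in((.083,.095),(.054,.066)):
    q=P[ok&(P[...,2]>lo)&(P[...,2]<hi)]; h=q[:,:2].astype(np.float32)
    print(len(q),cv2.minEnclosingCircle(h),np.median(q[:,2]),h.mean(0))
print(rows([.618,.325,.2]).round(3))
E
```

```text
729 ((0.6189340949058533, 0.3262050151824951), 0.014308079145848751) 0.08912866755074449 [0.6187243  0.32621643]
2701 ((0.6187186241149902, 0.3262180685997009), 0.03334227576851845) 0.05974606469701731 [0.61787665 0.32564652]
[0.271 0.094 0.242]
```

```bash
python3 -m pendant '[0.262,0.095,0.2,0,0,-0.6,0.6, 0.262,0.095,0.2,0,0,-0.6,0.6, 0.262,0.095,0.3,0,0,-0.6,0.6, 0.262,0.095,0.4,0,0,-0.6,0.6, 0.262,0.095,0.415,0,0,-0.6,0.6, 0.262,0.095,0.415,0,0,-0.6,0.6, 0.262,0.095,0.415,0,0,-0.6,0.6]'
python3 - <<'E'
from h import *
s=readout.sense();print(np.round(s["joint_pos"],2))
print(rows([.6188,.3262,.066]).round(4)); print(cv2.Rodrigues(np.array(s["eef_rot"]))[0].round(3))
E
```

```text
time_s: 3.12
ee_pos: [0.62, 0.3156, 0.1303]
eef_rot: [-1.474, -2.772, 0.01]
force: [0.6, 0.2, 0.9]
opening: 0.602
grasp_force: 0.0
[-0.08  0.65 -0.69  1.5   0.43  1.16 -0.25]
[0.0239 0.0134 0.1606]
[[-0.559  0.829 -0.005]
 [ 0.829  0.559 -0.005]
 [-0.001 -0.007 -1.   ]]
```

```bash
python3 -m pendant '[0,0,0,0,0,0,0.6, 0,0,0,0,0,0,0.6]'
python3 - <<'E'
from h import *
s=readout.sense()
print(rows([.6188,.3262,.066]).round(4)); print(cv2.Rodrigues(np.array(s["eef_rot"]))[0].round(3),s["dq"].round(3))
E
```

```text
time_s: 3.28
ee_pos: [0.623, 0.3185, 0.1367]
eef_rot: [1.474, 2.77, 0.005]
force: [-0.5, 1.0, 0.4]
opening: 0.6
grasp_force: 0.0
[0.0221 0.0012 0.1767]
[[-0.559  0.829  0.005]
 [ 0.829  0.559  0.001]
 [-0.002  0.005 -1.   ]] [-0.004 -0.009 -0.011 -0.001  0.    -0.003 -0.002]
```

```bash
python3 -m pendant '[0.022,0.001,0.05,0,0,0,0.6, 0.022,0.001,0.1,0,0,0,0.6, 0.022,0.001,0.14,0,0,0,0.6, 0.022,0.001,0.17,0,0,0,0.6, 0.022,0.001,0.176,0,0,0,0.6, 0.022,0.001,0.176,0,0,0,0.6]'
python3 - <<'E'
from h import *
s=readout.sense()
print(rows([.6188,.3262,.066]).round(4),s["dq"].round(3))
E
```

```text
time_s: 3.78
ee_pos: [0.6161, 0.3262, 0.0626]
eef_rot: [1.473, 2.775, -0.001]
force: [-0.7, 0.8, -0.1]
opening: 0.598
grasp_force: 0.0
[-0.0038  0.0056 -0.0084] [-0.001 -0.017 -0.015 -0.021 -0.004  0.003  0.002]
```

```bash
python3 -m pendant '[-0.004,0.006,-0.005,0,0,0,0.6, -0.004,0.006,-0.005,0,0,0,0, -0.004,0.006,-0.005,0,0,0,0, -0.004,0.006,-0.005,0,0,0,0, -0.004,0.006,-0.005,0,0,0,0, -0.004,0.006,-0.005,0,0,0,0]' 50; python3 -m pendant '[0,0,-0.05,0,0,0,0, 0,0,-0.15,0,0,0,0, 0,0,-0.25,0,0,0,0, 0,0,-0.4,0,0,0,0, 0,0,-0.45,0,0,0,0, 0,0,-0.45,0,0,0,0]'
python3 - <<'E'
from h import *
s=readout.sense()
print(rows([.556,-.0323,.25]).round(4),s["dq"].round(3), cv2.Rodrigues(np.array(s["eef_rot"]))[0].round(3))
E
```

```text
time_s: 4.28
ee_pos: [0.6189, 0.3271, 0.0664]
eef_rot: [1.471, 2.775, 0.0]
force: [-2.1, -2.0, 6.2]
opening: 0.305
grasp_force: 48.8
time_s: 4.78
ee_pos: [0.6217, 0.3305, 0.2543]
eef_rot: [1.468, 2.769, 0.021]
force: [1.3, 1.0, -2.6]
opening: 0.313
grasp_force: 50.4
[-0.6586 -0.645   0.001 ] [-0.009  0.049  0.021  0.092  0.013 -0.089 -0.017] [[-0.561  0.828  0.013]
 [ 0.828  0.561  0.008]
 [-0.     0.016 -1.   ]]
```

```bash
python3 -m pendant '[-0.06,-0.06,0,0,0,0.1,0, -0.14,-0.13,0,0,0,0.2,0, -0.22,-0.21,0,0,0,0.3,0, -0.29,-0.29,0,0,0,0.4,0, -0.36,-0.36,0,0,0,0.5,0, -0.43,-0.43,0,0,0,0.6,0, -0.5,-0.5,0,0,0,0.7,0, -0.57,-0.56,0,0,0,0.8,0, -0.62,-0.61,0,0,0,0.9,0, -0.66,-0.645,0,0,0,1,0]';  python3 -m pendant '[0,0,0,0,0,0,0, 0,0,0,0,0,0,0, 0,0,0,0,0,0,0]'
python3 - <<'E'
from h import *
s=readout.sense()
print(rows([.556,-.0323,.17]).round(4),s["dq"].round(3), cv2.Rodrigues(np.array(s["eef_rot"]))[0].round(3))
c,im,D=snap("wrist","w3")
E
```

```text
time_s: 5.62
ee_pos: [0.5515, -0.0403, 0.2435]
eef_rot: [-2.147, -2.293, 0.005]
force: [-0.1, -0.7, -5.0]
opening: 0.307
grasp_force: 50.4
time_s: 5.87
ee_pos: [0.5532, -0.0344, 0.2444]
eef_rot: [-2.137, -2.301, -0.001]
force: [0.3, 0.7, -4.3]
opening: 0.311
grasp_force: 50.4
[0.0045 0.0074 0.186 ] [-0.015  0.    -0.019 -0.007  0.002  0.004  0.001] [[-0.074  0.997 -0.   ]
 [ 0.997  0.074  0.002]
 [ 0.002 -0.    -1.   ]]
```

View pics/w3.png

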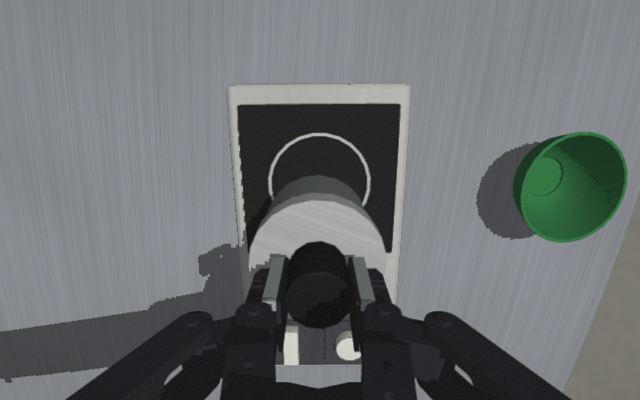

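The pot hangs upright and centred across the plate circle (about (320,183)). Lowering.

```bash
python3 -m pendant '[0.005,0.007,0.05,0,0,0,0, 0.005,0.007,0.1,0,0,0,0, 0.005,0.007,0.15,0,0,0,0, 0.005,0.007,0.19,0,0,0,0, 0.005,0.007,0.195,0,0,0,0, 0.005,0.007,0.195,0,0,0,0, 0.005,0.007,0.195,0,0,0,0]'
python3 - <<'E'
from h import *
s=readout.sense()
print(rows([.556,-.0323,.153]).round(4),s["dq"].round(3), cv2.Rodrigues(np.array(s["eef_rot"]))[0].round(3))
c,im,D=snap("top","t2"); P=cloud(c,D)
ok=(D>0)&(np.hypot(P[...,0]-.556,P[...,1]+.03)<.05)
E
```

```text
time_s: 6.5
ee_pos: [0.5568, -0.0328, 0.1678]
eef_rot: [2.137, 2.302, 0.002]
force: [-0.0, -0.1, -3.1]
opening: 0.309
grasp_force: 50.3
[ 0.0013 -0.0021  0.0369] [ 0.008 -0.015  0.004 -0.016  0.001 -0.001  0.001] [[-0.074  0.997  0.002]
 [ 0.997  0.074  0.   ]
 [ 0.     0.002 -1.   ]]
```

```bash
python3 -m pendant '[0.001,-0.002,0.01,0,0,0,0, 0.001,-0.002,0.018,0,0,0,0, 0.001,-0.002,0.024,0,0,0,0, 0.001,-0.002,0.028,0,0,0,0, 0.001,-0.002,0.031,0,0,0,0, 0.001,-0.002,0.033,0,0,0,0, 0.001,-0.002,0.033,0,0,0,0]'; python3 -m pendant '[0,0,0.002,0,0,0,0, 0,0,0.004,0,0,0,0, 0,0,0.004,0,0,0,0]'
```

```text
time_s: 7.13
ee_pos: [0.5551, -0.0337, 0.1536]
eef_rot: [-2.14, -2.3, 0.0]
force: [-0.8, 0.2, -4.6]
opening: 0.306
grasp_force: 50.4
time_s: 7.38
ee_pos: [0.5553, -0.0336, 0.1533]
eef_rot: [2.139, 2.3, -0.0]
force: [-3.5, 0.4, 4.5]
opening: 0.305
grasp_force: 51.3
```

```bash
python3 -m pendant '[0,0,0,0,0,0,0.4, 0,0,0,0,0,0,0.6, 0,0,0,0,0,0,0.6, 0,0,0,0,0,0,0.6]'; python3 -m pendant '[0,0,-0.04,0,0,0,0.6, 0,0,-0.12,0,0,0,0.6, 0,0,-0.22,0,0,0,0.6, 0,0,-0.3,0,0,0,0, 0,0,-0.3,0,0,0,0, 0,0,-0.3,0,0,0,0, 0,0,-0.3,0,0,0,0]'
python3 - <<'E'
from h import *
c,im,D=snap("wrist","w4"); P=cloud(c,D)
ok=(D>0)&(np.hypot(P[...,0]-.556,P[...,1]+.032)<.05)
for lo,hi in((.165,.185),(.14,.153)):
    q=P[ok&(P[...,2]>lo)&(P[...,2]<hi)]; h=q[:,:2].astype(np.float32)
    if len(q): print(len(q),cv2.minEnclosingCircle(h),np.median(q[:,2]),h.mean(0))
s=readout.sense()
print(s["ee_pos"],s["opening"],rows([.6048,-.2229,.11]).round(4),s["dq"].round(3), cv2.Rodrigues(np.array(s["eef_rot"]))[0].round(3))
E
```

```text
time_s: 7.72
ee_pos: [0.5556, -0.0336, 0.1523]
eef_rot: [2.139, 2.3, 0.001]
force: [-0.8, -0.1, 0.8]
opening: 0.598
grasp_force: 0.0
time_s: 8.3
ee_pos: [0.5548, -0.0337, 0.2716]
eef_rot: [-2.14, -2.3, 0.001]
force: [-0.5, 0.2, -0.6]
opening: 0.038
grasp_force: 0.0
1172 ((0.5558470487594604, -0.03281714767217636), 0.013801604509353638) 0.17605677917128737 [ 0.5558607  -0.03158787]
3838 ((0.5559156537055969, -0.03345318138599396), 0.033195801079273224) 0.14673643661318375 [ 0.55581397 -0.0293362 ]
[ 0.55433591 -0.03380802  0.27077169] -0.0004952057255866098 [-0.4806  0.0925  0.4017] [-0.001  0.01   0.002  0.011 -0.001  0.001 -0.   ] [[-0.072  0.997 -0.002]
 [ 0.997  0.072 -0.   ]
 [ 0.    -0.002 -1.   ]]
```

View pics/w4.png

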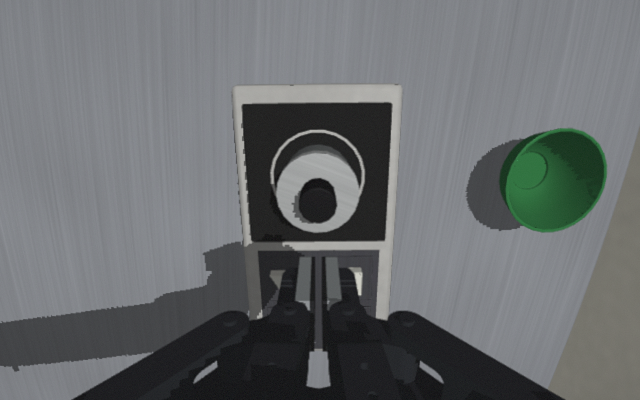

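The pot stands upright inside the circle, released (lid centre within 1 mm of the plate centre), fingers shut. Next, going over the round key, turning so the wrist camera side faces away from the pot.

```bash
python3 -m pendant '[-0.1,0.02,0,0,0,0.25,0, -0.2,0.04,0,0,0,0.5,0, -0.3,0.06,0,0,0,0.7,0, -0.4,0.08,0,0,0,0.9,0, -0.48,0.09,0,0,0,1,0, -0.48,0.09,0,0,0,1,0, -0.48,0.09,0,0,0,1,0]'; python3 -m pendant '[0,0,0.1,0,0,0.25,0, 0,0,0.2,0,0,0.5,0, 0,0,0.3,0,0,0.7,0, 0,0,0.35,0,0,0.9,0, 0,0,0.35,0,0,1,0, 0,0,0.35,0,0,1,0, 0,0,0.35,0,0,1,0]'
python3 - <<'E'
from h import *
s=readout.sense()
print(rows([.6048,-.2229,.08]).round(4),s["joint_pos"].round(2),s["dq"].round(3), cv2.Rodrigues(np.array(s["eef_rot"]))[0].round(3))
E
```

```text
time_s: 8.93
ee_pos: [0.6036, -0.2253, 0.2693]
eef_rot: [-2.663, -1.661, 0.005]
force: [0.6, 0.7, -0.4]
opening: 0.0
grasp_force: 0.0
time_s: 9.52
ee_pos: [0.6049, -0.2207, 0.1316]
eef_rot: [-3.0, -0.928, 0.001]
force: [-0.7, -1.1, 0.2]
opening: 0.0
grasp_force: 0.0
[-0.0033  0.0047  0.1289] [ 0.5   0.49 -0.3   1.65  0.16  1.03 -0.82] [ 0.011 -0.018 -0.003 -0.027  0.004  0.002  0.004] [[ 0.825  0.565 -0.001]
 [ 0.565 -0.825  0.001]
 [-0.    -0.001 -1.   ]]
```

```bash
python3 -m pendant '[-0.002,0.004,0.05,0,0,0,0, -0.002,0.004,0.1,0,0,0,0, -0.002,0.004,0.13,0,0,0,0, -0.002,0.004,0.13,0,0,0,0, -0.002,0.004,0.13,0,0,0,0]'; python3 -m pendant '[0,0,0.01,0,0,0,0, 0,0,0.02,0,0,0,0, 0,0,0.03,0,0,0,0, 0,0,0.04,0,0,0,0, 0,0,0.04,0,0,0,0]'
```

```text
time_s: 9.93
ee_pos: [0.6052, -0.2238, 0.0803]
eef_rot: [-3.002, -0.924, 0.0]
force: [0.1, 0.1, 0.7]
opening: -0.001
grasp_force: 0.0
time_s: 10.35
ee_pos: [0.6062, -0.2245, 0.0653]
eef_rot: [3.002, 0.922, 0.003]
force: [-0.5, 0.0, 5.0]
opening: 0.001
grasp_force: 1.9
```

```bash
python3 -m pendant '[0,0,0.008,0,0,0,0, 0,0,0.012,0,0,0,0, 0,0,0.012,0,0,0,0]'
```

```text
time_s: 10.6
ee_pos: [0.6063, -0.2246, 0.0646]
eef_rot: [3.001, 0.921, 0.002]
force: [-9.1, 3.0, 26.2]
opening: 0.001
grasp_force: 13.2
```

Round key is at its stop (0.0646, 26 N). Release and move over the bar key.

```bash
python3 -m pendant '[0,0,-0.03,0,0,0,0, 0,0,-0.08,0,0,0,0, 0,0,-0.11,0,0,0,0, -0.07,-0.045,-0.11,0,0,0,0, -0.144,-0.089,-0.11,0,0,0,0, -0.144,-0.089,-0.11,0,0,0,0, -0.144,-0.089,-0.11,0,0,0,0]'
python3 - <<'E'
from h import *
s=readout.sense()
print(rows([.5388,-.2278,.08]).round(4), cv2.Rodrigues(np.array(s["eef_rot"]))[0].round(3))
E
```

```text
time_s: 11.18
ee_pos: [0.535, -0.2279, 0.1029]
eef_rot: [-3.004, -0.919, 0.004]
force: [1.1, -0.2, 0.1]
opening: -0.001
grasp_force: 0.0
[0.0082 0.0051 0.0572] [[ 0.829  0.56  -0.002]
 [ 0.56  -0.829 -0.001]
 [-0.002 -0.001 -1.   ]]
```

```bash
python3 -m pendant '[0.008,0.005,0.03,0,0,0,0, 0.008,0.005,0.06,0,0,0,0, 0.008,0.005,0.06,0,0,0,0, 0.008,0.005,0.06,0,0,0,0]'; python3 -m pendant '[0,0,0.01,0,0,0,0, 0,0,0.02,0,0,0,0, 0,0,0.03,0,0,0,0, 0,0,0.04,0,0,0,0, 0,0,0.048,0,0,0,0, 0,0,0.052,0,0,0,0, 0,0,0.052,0,0,0,0]'
```

```text
time_s: 11.52
ee_pos: [0.5411, -0.2262, 0.0775]
eef_rot: [-3.001, -0.923, 0.003]
force: [-0.1, -0.4, 0.0]
opening: 0.003
grasp_force: 0.0
time_s: 12.1
ee_pos: [0.5423, -0.2271, 0.0644]
eef_rot: [3.002, 0.921, -0.0]
force: [-11.2, 4.8, 35.6]
opening: -0.003
grasp_force: 17.9
```

```bash
python3 -m pendant '[0,0,-0.03,0,0,0,0, 0,0,-0.08,0,0,0,0, 0,0,-0.11,0,0,0,0, 0.036,-0.074,-0.11,0,0,0,0, 0.075,-0.145,-0.11,0,0,0,0, 0.075,-0.145,-0.11,0,0,0,0, 0.075,-0.145,-0.11,0,0,0,0]'
python3 - <<'E'
from h import *
s=readout.sense()
print(rows([.5334,-.1624,.08]).round(4), cv2.Rodrigues(np.array(s["eef_rot"]))[0].round(3))
E
```

```text
time_s: 12.68
ee_pos: [0.5336, -0.1597, 0.1025]
eef_rot: [-3.001, -0.929, -0.0]
force: [-0.1, -0.7, 0.8]
opening: 0.002
grasp_force: 0.0
[-0.0043  0.0052  0.0563] [[ 0.825  0.565  0.   ]
 [ 0.565 -0.825  0.   ]
 [ 0.    -0.    -1.   ]]
```

```bash
python3 -m pendant '[-0.004,0.005,0.03,0,0,0,0, -0.004,0.005,0.06,0,0,0,0, -0.004,0.005,0.06,0,0,0,0, -0.004,0.005,0.06,0,0,0,0]'; python3 -m pendant '[0,0,0.01,0,0,0,0, 0,0,0.02,0,0,0,0, 0,0,0.03,0,0,0,0, 0,0,0.04,0,0,0,0, 0,0,0.048,0,0,0,0, 0,0,0.05,0,0,0,0, 0,0,0.05,0,0,0,0]';  python3 -m pendant '[0,0,-0.03,0,0,0,0, 0,0,-0.08,0,0,0,0, 0,0,-0.16,0,0,0,0, 0,0,-0.25,0,0,0,0, 0,0,-0.35,0,0,0,0, 0,0,-0.45,0,0,0,0, 0,0,-0.5,0,0,0,0, 0,0,-0.5,0,0,0,0, 0,0,-0.5,0,0,0,0, 0,0,-0.5,0,0,0,0]'
python3 - <<'E'
from h import *
c,im,D=snap("scene","s9")
cv2.imwrite("pics/s9c.png",cv2.resize(im[130:320,120:520],None,fx=2,fy=2))
E
```

```text
time_s: 13.02
ee_pos: [0.5319, -0.1656, 0.0766]
eef_rot: [-3.002, -0.919, 0.005]
force: [0.2, 0.7, -0.3]
opening: 0.002
grasp_force: 0.0
time_s: 13.6
ee_pos: [0.534, -0.1654, 0.0643]
eef_rot: [3.001, 0.92, -0.001]
force: [-13.0, 2.1, 39.3]
opening: 0.001
grasp_force: 19.9
time_s: 14.43
ee_pos: [0.5325, -0.1646, 0.2571]
eef_rot: [-3.002, -0.922, 0.003]
force: [0.0, 0.3, -0.1]
opening: 0.001
grasp_force: 0.0
```

View pics/s9c.png

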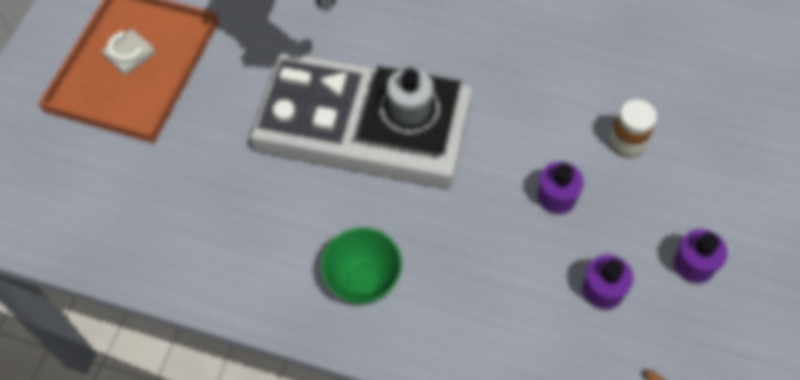

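The grey pot stands in the circle at crop (410,95), and the jar, cast, bowl and purple pots are where they were. The robot is clear of everything.

```bash
python3 -c "
from workcell import robot; print(robot.finish_job())"
```

```text
the job is handed in; nothing more can be done
None
```

I set the pot upright inside the circle (within about 1 mm of centre) and let go, pressed the round, bar and triangular keys fully down in that order without pressing the square key, and handed the job in at about 14.5 s.

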